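# Shut the spice tins away under the gated low shelf

### The job

Put the spice tins away: lift the gate of the low clear shelf over its brass stop and slide it fully open, slide every tin from the cork mat all the way under the shelf, standing upright on the bench, then bring the gate back over the stop so that it drops home, fully closed, in front of them. Leave the mortar, the white bowl and the two jars where they are.

Things in the scene. Friction and masses are not known exactly. Their poses are not given: they have to be found in the camera images.
- shelf: Low clear acrylic shelf fixed to the bench, no floor of its own. Origin on the bench under the middle of its top board, z up, open mouth facing its own -x. Board 130 (x) by 148 (y) mm, underside 46, top 52 mm above the bench; front edge at x = -65 mm; inner face of the back wall at x = +60 mm. Two lanes 66 mm wide, centred on y = -35 and +35 mm, run back from the mouth.
- mouth (a point): Middle of the mouth, on the bench below the board's front edge (shelf frame x -65, y 0 mm). A 4 mm middle wall starts 20 mm behind it; the outer walls' inner faces are at y = -68 and +68 mm. Each lane holds two tins, one behind the other: a tin pushed in pushes the one ahead deeper.
- stop (a point): Middle of the top face of the brass stop, a bump 12 mm high and 12 mm long (y = 80 to 92 mm in the shelf frame) on the steel rail. The rail, upper face 58 mm above the bench, 15 mm wide, runs along the board's front edge from y = -74 to +240 mm, on beyond the board to an end post.
- gate (a joint): Travel of the gate along the shelf's +y, m: 0 closed, 0.152 end of travel, fully open; from 0.14 the mouth is clear. Panel 140 mm long, hung before the mouth (x = -74 to -70, 6 to 62 mm up); its 24 mm foot runs on the rail, closed at y = 52 to 76 mm with 4 mm play. The stop blocks it, both ways, between 0.004 and 0.040 unless it is lifted over 12 mm. Friction 1.2 N.
- gate_lift (a joint): Height of the gate above its rest on the rail, in m: 0 down, about 0.012 when the foot stands on top of the stop, 0.035 the most. It drops by its own weight (0.3 kg) when let go.
- gate_knob (a point): Point on the axis of the gate's upright red knob, 18 mm in diameter and 44 mm tall; the point lies 26 mm above the knob's foot and 18 mm below its top, 92 mm above the bench with the gate down. It moves with the gate; closed it lies at x = -60, y = +64 mm in the shelf's frame.
- tin1: Spice tin with a red lid, round, 54 mm in diameter, 38 mm tall, about 0.13 kg, standing on the cork mat (4 mm thick) at the start; may be absent. Origin: centre of its underside; z up its axis.
- tin2: Spice tin with a yellow lid, round, 54 mm in diameter, 38 mm tall, about 0.13 kg, standing on the cork mat (4 mm thick) at the start; may be absent. Origin: centre of its underside; z up its axis.
- tin3: Spice tin with a green lid, round, 54 mm in diameter, 38 mm tall, about 0.13 kg, standing on the cork mat (4 mm thick) at the start; may be absent. Origin: centre of its underside; z up its axis.
- tin4: Spice tin with a blue lid, round, 54 mm in diameter, 38 mm tall, about 0.13 kg, standing on the cork mat (4 mm thick) at the start; may be absent. Origin: centre of its underside; z up its axis.
- mortar: Round andesite mortar, 156 mm in diameter, 75 mm tall, with a wooden pestle in it, up to 170 mm high. Origin: centre of its underside. To be left alone.
- bowl: White melamine bowl, 120 mm across, 50 mm tall. Origin: centre of its underside. To be left alone.
- jar1: Empty glass jar, 64 mm in diameter, 95 mm tall, on the clear turntable (230 mm across, 20 mm high). Origin: centre of its underside. To be left alone.
- jar2: The other glass jar, the same, on the turntable. To be left alone.
Not all that is in view belongs to the job. Leave any purple look-alike of the tin4 alone.

How it is judged:
By the outcome, as a careful person would: the job done as asked, in the order asked, and still so for the second after the job is handed in, with the robot touching nothing.
Of tin1, tin2, tin3, tin4 only 3 to 4 are there at a start; the rules pass over those that are not, and their reading is None.
At some moment in a run one of tin1, tin2, tin3, tin4 may be knocked a few centimetres aside while the robot is not near it.
Once in a run the grip may slacken for a moment while it holds something.
It also fails if it takes over 210 s, if anything falls off the work surface, if the arm or the gripper's body presses on something with over 40 N, if the wrist force passes 120 N, or if a joint passes its speed limit or range.

### The arm

A 7-joint arm with a two-finger parallel gripper is mounted at the origin on the work surface. World frame = base frame: x ahead of the robot, y to its left, z up, the work surface at z = 0. Lengths are in m, angles in rad, forces in N, time in s.
With the tool pointing down it reaches from about 0.425 to 0.95 m from the base axis. Payload 4.7 kg.
Tool frame: the origin (TCP) lies at the very end of the fingers, on their centre line; the grasp point (between the pads) lies 19 mm behind it; z points along the fingers, y is the line along which they close (so a half turn about z gives the same grasp; the last joint's range is limited). The gripper opens to 85 mm and grips with 20 to 120 N. Pads are 22 mm wide; open, the fingers measure 114 mm over their backs; the gripper's body (76 mm by 85 mm) begins 54 mm behind the grasp point. The pads swing forward as they close: fully open they stand 13 mm farther back than shut.
Start: joints at [1.266, 0.469, -0.049, 1.532, 0.024, 1.141, -0.082], TCP at [0.184, -0.649, 0.231] pointing down, gripper open.
Joint ranges: [-2.59, 2.59], [-0.33, 1.99], [-1.39, 1.29], [0.1, 2.45], [-1.04, 4.18], [0.21, 1.99], [-2.66, 2.66]. Speed limits (rad/s): [2.57, 2.57, 3.14, 3.14, 3.14, 3.14, 3.14].

### API

Orientations are given as a unit quaternion [x, y, z, w].
In Python, from station import arm gives the robot as it stands.
- The arm moves only by the tool drive_tool, never from a script. Its argument "series" is a list of rows, each an object with "jaw": the gripper's target within -1 to 1 (fully open at 1, half-way at 0, shut at -1); "delta_pos": the shift along the tool's x, y, z in mm, a list of three; "roll": the turn about the tool's z in rad. In form: [{"jaw": jaw, "delta_pos": [tx, ty, tz], "roll": roll}, ...]. A call has 1 to 10 rows; each row is the pose to reach, as a shift and turn from the pose commanded when the call began, along the tool's axes at that moment; what a row does not reach only later rows make up. A row lasts 1/8 s, in which the tool goes at most 62.5 mm and 10.7 degrees, less where a joint would pass 70% of its speed; a pose out of reach is approached as far as the arm can. A call with a gripper value outside its range is refused whole. The fingers move at their own pace and stop on an object; "grip_force" is the grip in N (left out, the last holds). Time passes only in rows, so rows that repeat a pose let the fingers close. It gives the time, the measured TCP pose, the force, the opening and the grip force at its end, in the units of the state.
- arm.sense(): the state, without advancing time (a new reading comes with each control period).
- arm.capture(name): name is "scene" or "side" or "wrist"; returns the picture (420x560x3 uint8, red, green, blue); there is no depth.
- arm.camera_params(name): a dict with "vfov" (degrees; the focal length in pixels is half the picture's height over the tangent of half this angle, whatever the lens; pixels are square), "cx", "cy" (the principal point, pixels), "R" (3x3) and "t" (3): a world point X has camera coordinates R X + t; the wrist camera has in their place "T_tool_cam" (4x4, takes a point from camera to tool coordinates, whose origin is the TCP and whose axes are the flange's). Camera axes: x right, y down, z forward; pixel columns grow to the right and rows downward; lengths in m; the calibration is good to about 2 mm. A picture is of the moment at which its call begins: read the wrist's pose just before it. camera_params takes no time and is no camera call.
- arm.job_done(): hands the job in; it is judged then, once.
The state is a dict: "t": time; "qpos": joint angles; "joint_vel": joint speeds; "joint_torque": joint torques, N m; "tool_pos": TCP position; "tool_rot": TCP orientation; "wrist_force": force on the tool from outside, world axes, zero at the start; "moment": the same for the moment, N m; "width": finger opening in m; "finger_force": force on a finger pad.
Only numpy, scipy, OpenCV 4.12 (cv2) and the standard library are available. Lean on these libraries where they do the work, as an engineer would, in place of code of your own. Each camera call takes 0.05 s, during which the arm holds its last target. There are 200 camera calls.

## Working session

There is one attempt and no reset: what is moved stays moved. The work goes in short steps, Python scripts to look and compute and a tool call to move; the robot and the scene stay as the last step left them, time stands still between calls to the robot, and variables do not carry over. Pictures are saved under pics/ and viewed, at most 14 in all, crops included, and the job is handed in when it is done.

Besides the shell and the picture viewer there is one more tool, called after ">>>" by a JSON object that holds its "method" and its "body". drive_tool: Moves the arm, as the interface text tells. Its arguments: {"type":"object","properties":{"series":{"type":"array","items":{"type":"object","properties":{"jaw":{"type":"number"},"delta_pos":{"type":"array","items":{"type":"number"}},"roll":{"type":"number"}}}},"grip_force":{"type":"number"}},"required":["series"]}

```bash
mkdir -p pics; ls
cat > h.py <<'E'
import numpy as np, cv2
from station import arm
from scipy.spatial.transform import Rotation as Ro
def save(n,f):
    im=arm.capture(n); cv2.imwrite('pics/'+f,im[:,:,::-1]); return im
def cam(n):
    p=arm.camera_params(n); f=210/np.tan(np.radians(p['vfov'])/2)
    if 'R' in p: return f,p['cx'],p['cy'],np.array(p['R']),np.array(p['t'])
    s=arm.sense(); T=np.array(p['T_tool_cam']); Rt=Ro.from_quat(s['tool_rot']).as_matrix()
    Rwc=Rt@T[:3,:3]; o=Rt@T[:3,3]+np.array(s['tool_pos']); return f,p['cx'],p['cy'],Rwc.T,-Rwc.T@o
def ray(c,uv,z):
    f,cx,cy,R,t=c; o=-R.T@t; d=R.T@np.array([(uv[0]-cx)/f,(uv[1]-cy)/f,1]); return o+d*(z-o[2])/d[2]
def proj(c,X):
    f,cx,cy,R,t=c; p=R@np.array(X)+t; return np.array([cx+f*p[0]/p[2],cy+f*p[1]/p[2]])
E
python3 - <<'E'
from h import *
for n in('scene','side','wrist'): save(n,n+'0.png'); p=arm.camera_params(n); print(n,p)
s=arm.sense(); print(s)
a=[cv2.imread(f'pics/{n}0.png') for n in('scene','side','wrist')]
E
```

```text
pics
scene {'vfov': 53.727563884249136, 'cx': 278.98015474190134, 'cy': 211.10242560586863, 'R': array([[-0.46504634,  0.88517778, -0.01386364],
       [ 0.69573491,  0.35574528, -0.62401781],
       [-0.54743478, -0.29984262, -0.78128713]]), 't': array([ 0.25593205, -0.29594284,  1.49524269])}
side {'vfov': 43.637304078555964, 'cx': 272.1978287785157, 'cy': 202.43384976731522, 'R': array([[ 0.99981061, -0.00928406,  0.01710395],
       [ 0.00456883, -0.7423359 , -0.67001234],
       [ 0.01891732,  0.66996359, -0.7421529 ]]), 't': array([-0.50211002,  0.05142432,  1.78371152])}
wrist {'vfov': 62.6936126480064, 'cx': 275.82161541831766, 'cy': 203.22849327593005, 'T_tool_cam': array([[-5.77919945e-04, -9.47927425e-01, -3.18485891e-01,
         8.09865079e-02],
       [ 9.99999619e-01, -7.56054528e-04,  4.35702493e-04,
        -4.58799010e-04],
       [-6.53807043e-04, -3.18485518e-01,  9.47927501e-01,
        -1.42259215e-01],
       [ 0.00000000e+00,  0.00000000e+00,  0.00000000e+00,
         1.00000000e+00]])}
{'t': 0.15, 'qpos': array([ 1.26609793,  0.46927907, -0.04858637,  1.53339603,  0.02411623,
        1.14104103, -0.08226923]), 'joint_vel': array([ 0.00041594, -0.00264634,  0.00031614, -0.00331603, -0.0013244 ,
       -0.0004173 ,  0.00029504]), 'joint_torque': array([-4.22132473e-05, -5.10765910e+01, -4.70509159e-02, -2.37979656e+01,
        1.07268619e-02,  5.36266351e-03,  1.35781796e-06]), 'tool_pos': array([ 0.1836986 , -0.64905798,  0.230497  ]), 'tool_rot': array([ 9.90502891e-01,  1.37489750e-01, -1.39218760e-04, -7.56008424e-04]), 'wrist_force': array([-1.22406966, -0.21006992,  0.35882677]), 'moment': array([-0.00045361,  0.03687198,  0.02421964]), 'finger_force': 0.0, 'width': 0.08534559983448792}
```

View pics/scene0.png

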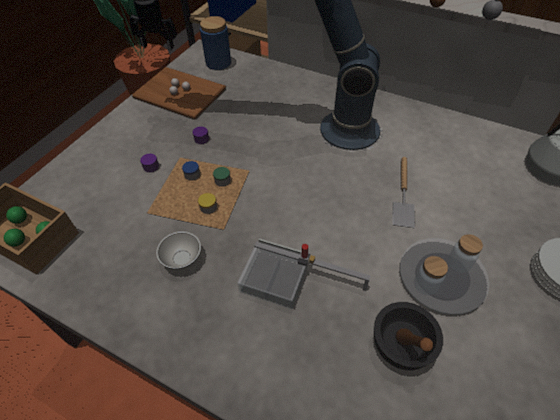

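View pics/side0.png

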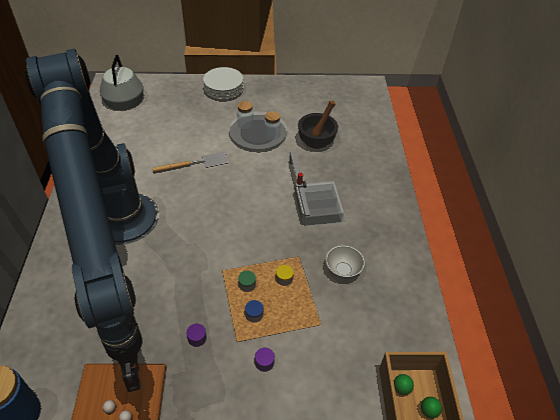

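Scene: tins are blue (191,170), green (222,176) and yellow (207,202). There is no red tin. Purple look-alikes are at (201,135) and (150,162). The red knob is at (305,251), with the rail running to a post at (367,284), and the bowl is at (180,252). I'll measure and check one close composite crop.

Run:
```python
from h import *
C={n:cam(n) for n in('scene','side')}
im={n:cv2.imread(f'pics/{n}0.png') for n in C}
rng={'red':[(0,8),(172,180)],'yellow':[(22,34)],'green':[(55,85)],'blue':[(100,118)],'purple':[(125,150)]}
for n in C:
    hsv=cv2.cvtColor(im[n],cv2.COLOR_BGR2HSV)
    for k,rs in rng.items():
        m=sum(cv2.inRange(hsv,(a,110,50),(b,255,255)) for a,b in rs)
        N,l,st,ce=cv2.connectedComponentsWithStats(m.astype(np.uint8))
        for i in range(1,N):
            if 25<st[i,4]<600:
                p=ray(C[n],ce[i],.042 if k!='red' else .096)
                if .2<p[0]<1.1 and abs(p[1])<.9: print(n,k,ce[i].round(1),st[i],p.round(3))
a=cv2.resize(im['scene'][225:310,225:385],None,fx=5,fy=5,interpolation=cv2.INTER_CUBIC)[:300*2]
b=cv2.resize(im['side'][145:230,270:350],None,fx=5,fy=5,interpolation=cv2.INTER_CUBIC)
cv2.imwrite('pics/a.png',cv2.convertScaleAbs(a,alpha=1.6)); cv2.imwrite('pics/b.png',cv2.convertScaleAbs(b,alpha=1.6))
```

```text
scene red [ 74.9 135.3] [ 24  90 105  90 559] [ 0.542 -0.753  0.096]
scene red [ 17.7 180.5] [ 10 173  15  14  53] [ 0.768 -0.757  0.096]
scene red [304.6 246.6] [302 244   6   6  33] [0.593 0.098 0.096]
scene yellow [206.4 199.8] [198 193  18  14 193] [ 0.542 -0.249  0.042]
scene green [ 14.4 212.8] [  6 206  18  15 188] [ 0.841 -0.726  0.042]
scene green [ 40.8 226.2] [ 36 222  13  11  70] [ 0.841 -0.617  0.042]
scene green [ 11.9 235.7] [  4 229  18  15 198] [ 0.902 -0.664  0.042]
scene blue [189.8 166.9] [183 162  15  11 141] [ 0.451 -0.374  0.042]
scene purple [199.6 131.4] [193 127  15  10 117] [ 0.294 -0.444  0.042]
scene purple [148.1 159.1] [141 154  16  11 139] [ 0.483 -0.517  0.042]
side red [423.7 111.4] [414  99  23  27 145] [1.096 0.468 0.096]
side red [299.7 178.1] [297 173   6  12  47] [0.595 0.098 0.096]
side red [443.7 178.4] [438 174  13   9  35] [1.09  0.1   0.096]
side red [449.5 211.6] [446 207   7  12  28] [ 1.074 -0.051  0.096]
side red [463.9 233.5] [461 226   6  16  34] [ 1.098 -0.141  0.096]
side red [467.9 254.8] [460 247  17  19  84] [ 1.089 -0.223  0.096]
side red [486.6 313.2] [479 305  18  16  75] [ 1.089 -0.423  0.096]
side red [489.5 326.8] [484 323  12  10  45] [ 1.085 -0.465  0.096]
side red [501.6 354. ] [498 349   9  11  28] [ 1.094 -0.544  0.096]
side red [507.4 367.1] [504 360   7  15  35] [ 1.098 -0.579  0.096]
side yellow [284.4 271.7] [276 265  18  15 202] [ 0.536 -0.249  0.042]
side green [246.5 277.6] [239 271  16  14 185] [ 0.422 -0.271  0.042]
side green [403.6 383.5] [395 374  18  20 280] [ 0.838 -0.599  0.042]
side green [431.5 406.5] [422 397  20  20 299] [ 0.899 -0.659  0.042]
side blue [253.7 307.9] [245 300  18  16 223] [ 0.445 -0.375  0.042]
side purple [195.6 332. ] [187 324  19  17 254] [ 0.285 -0.451  0.042]
side purple [264.2 356.5] [255 348  19  18 281] [ 0.475 -0.524  0.042]
```

View pics/a.png

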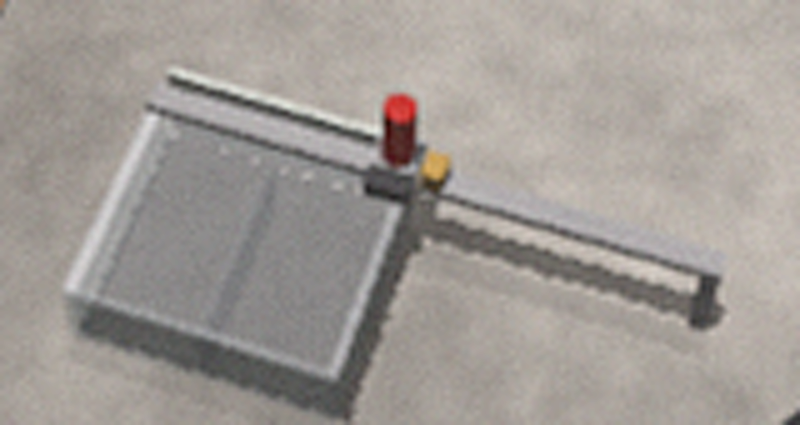

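View pics/b.png

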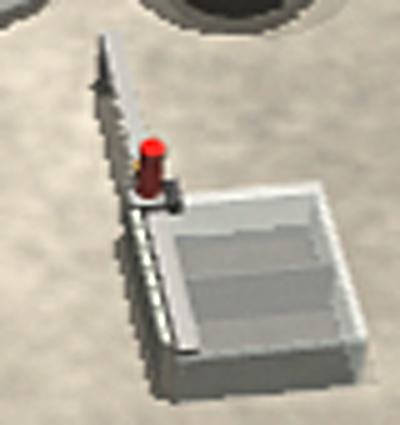

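Run:
```python
from h import *
C={n:cam(n) for n in('scene','side')}
S=lambda u,v,z:print('scene',u,v,ray(C['scene'],(225+u/5,225+v/5),z).round(4))
B=lambda u,v,z:print('side',u,v,ray(C['side'],(270+u/5,145+v/5),z).round(4))
for a in[(68,292,.052),(335,380,.052),(408,200,.052),(152,112,.052),(148,106,.058),(718,275,.058),(400,103,.110)]:S(*a)
for a in[(320,185,.052),(368,338,.052),(197,350,.058),(108,33,.058),(152,147,.110)]:B(*a)
# green lid in scene
im=cv2.imread('pics/scene0.png');hsv=cv2.cvtColor(im,cv2.COLOR_BGR2HSV)
m=cv2.inRange(hsv,(45,60,30),(95,255,255));m[:, :212]=0;m[:,235:]=0;m[:165]=0;m[190:]=0
ys,xs=np.nonzero(m);print(len(xs),xs.mean(),ys.mean(),ray(C['scene'],(xs.mean(),ys.mean()),.042))
s=arm.sense();R=Ro.from_quat(s['tool_rot']).as_matrix();print(R.round(3))
```

```text
scene 68 292 [ 0.7428 -0.0138  0.052 ]
scene 335 380 [0.7242 0.1283 0.052 ]
scene 408 200 [0.6149 0.1163 0.052 ]
scene 152 112 [ 0.6283 -0.0302  0.052 ]
scene 148 106 [ 0.6293 -0.0317  0.058 ]
scene 718 275 [0.5865 0.2754 0.058 ]
scene 400 103 [0.598  0.1013 0.11  ]
side 320 185 [0.7195 0.1234 0.052 ]
side 368 338 [ 0.7389 -0.0187  0.052 ]
side 197 350 [ 0.6235 -0.035   0.058 ]
side 108 33 [0.5753 0.273  0.058 ]
side 152 147 [0.5971 0.1019 0.11  ]
158 220.78481012658227 172.87974683544303 [ 0.42817821 -0.27115412  0.042     ]
[[ 0.962  0.272 -0.   ]
 [ 0.272 -0.962  0.001]
 [-0.    -0.002 -1.   ]]
```

>>> {"method": "drive_tool", "body": {"series": [{"jaw": 1, "delta_pos": [43, -43, 0], "roll": 0.05}, {"jaw": 1, "delta_pos": [86, -87, 0], "roll": 0.1}, {"jaw": 1, "delta_pos": [129, -130, 0], "roll": 0.136}, {"jaw": 1, "delta_pos": [172, -174, 0], "roll": 0.136}, {"jaw": 1, "delta_pos": [215, -217, 0], "roll": 0.136}, {"jaw": 1, "delta_pos": [258, -261, 0], "roll": 0.136}, {"jaw": 1, "delta_pos": [301, -304, 0], "roll": 0.136}, {"jaw": 1, "delta_pos": [344, -348, 0], "roll": 0.136}, {"jaw": 1, "delta_pos": [387, -391, 0], "roll": 0.136}, {"jaw": 1, "delta_pos": [430, -435, 0], "roll": 0.136}]}}

```text
t: 1.4
tool_pos: [0.4797, -0.1122, 0.2314]
tool_rot: [0.998, 0.07, 0.0, 0.0]
wrist_force: [1.3, -1.2, 0.9]
width: 0.0853
finger_force: 0.0
```

```bash
cat >> h.py <<'E'
O=np.array([.6658,.0464]); YAW=.14
def W(x,y): c,s=np.cos(YAW),np.sin(YAW); return O+[c*x-s*y,s*x+c*y]
def S(p): c,s=np.cos(YAW),np.sin(YAW); d=np.array(p[:2])-O; return np.array([c*d[0]+s*d[1],-s*d[0]+c*d[1]])
def to(xy,z,yaw=None):
    yaw=YAW if yaw is None else yaw
    s=arm.sense(); R=Ro.from_quat(s['tool_rot']).as_matrix()
    d=R.T@(np.r_[xy,z]-s['tool_pos']); y0=np.arctan2(R[1,0],R[0,0])
    print('to mm',(1000*d).round(1),'roll',round(y0-yaw,4))
def st():
    s=arm.sense(); R=Ro.from_quat(s['tool_rot']).as_matrix()
    print('t',round(s['t'],2),'pos',s['tool_pos'].round(4),'shelf',S(s['tool_pos']).round(4),'yaw',np.arctan2(R[1,0],R[0,0]).round(4),'F',s['wrist_force'].round(1),'w',round(s['width'],4),'ff',round(s['finger_force'],1))
E
python3 -c "
from h import *
st(); to(W(-.060-.03,.064),.2)"
```

```text
t 1.4 pos [ 0.4797 -0.1122  0.2314] shelf [-0.2064 -0.1311] yaw 0.1394 F [ 1.3 -1.2  0.9] w 0.0853 ff 0.0
to mm [ 116.3 -195.2   31.3] roll -0.0006
```

>>> {"method": "drive_tool", "body": {"series": [{"jaw": 1, "delta_pos": [30, -49, 8], "roll": 0}, {"jaw": 1, "delta_pos": [60, -98, 16], "roll": 0}, {"jaw": 1, "delta_pos": [90, -147, 24], "roll": 0}, {"jaw": 1, "delta_pos": [116, -195, 31], "roll": 0}, {"jaw": 1, "delta_pos": [116, -195, 31], "roll": 0}, {"jaw": 1, "delta_pos": [116, -195, 31], "roll": 0}]}}

```text
t: 2.15
tool_pos: [0.5665, 0.0947, 0.1998]
tool_rot: [0.998, 0.07, -0.001, 0.0]
wrist_force: [0.3, -1.0, 1.0]
width: 0.0851
finger_force: 0.0
```

```bash
python3 -c "
from h import *
st(); c=cam('wrist'); im=save('wrist','w1.png')
print('knob top pred',proj(c,np.r_[W(-.06,.064),.110]),'corners',[proj(c,np.r_[W(-.065,y),.052]).round() for y in(-.074,.074)], 'stop',proj(c,np.r_[W(-.06,.086),.07]))
b=cv2.cvtColor(im,cv2.COLOR_RGB2HSV); m=cv2.inRange(b,(0,120,60),(8,255,255))|cv2.inRange(b,(172,120,60),(180,255,255)); ys,xs=np.nonzero(m); print(len(xs),xs.mean(),ys.mean(),xs.min(),xs.max(),ys.min(),ys.max())
"
```

```text
t 2.15 pos [0.5665 0.0947 0.1998] shelf [-0.0916  0.0616] yaw 0.1396 F [ 0.3 -1.   1. ] w 0.0851 ff 0.0
knob top pred [272.528612   163.42350412] corners [array([436., 155.]), array([261., 155.])] stop [245.17597057 152.86316913]
646 271.74767801857587 159.75077399380805 259 284 143 176
```

View pics/w1.png

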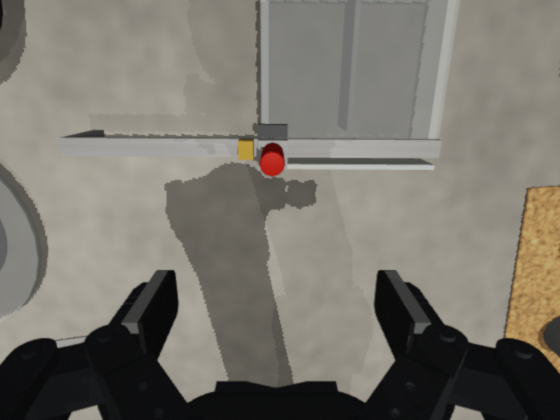

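Wrist view: red knob top at (272,163), the brass stop to its left at (246,149), and the rail level across rows 138–157. The board walls are at columns 262 and 440. The prediction matches, so this is the gate knob.

```bash
python3 -c "
from h import *
c=cam('wrist')
for u,v,z in[(150,138,.058),(150,157,.058),(350,157,.058),(62,147,.058),(438,147,.058),(272,163.5,.11),(246,149,.07),(360,166,.062)]: print(u,v,S(ray(c,(u,v),z)).round(4))
to(W(-.06,.064),.080)"
```

```text
150 138 [-0.0497  0.1636]
150 157 [-0.0654  0.1654]
350 157 [-0.0658 -0.001 ]
62 147 [-0.0568  0.2369]
438 147 [-0.0577 -0.0731]
272 163.5 [-0.0601  0.0635]
246 149 [-0.0569  0.0844]
360 166 [-0.0726 -0.0089]
to mm [ 31.7  -3.4 120. ] roll -0.0019
```

>>> {"method": "drive_tool", "body": {"series": [{"jaw": 1, "delta_pos": [31, -2, 40], "roll": 0}, {"jaw": 1, "delta_pos": [31, -2, 80], "roll": 0}, {"jaw": 1, "delta_pos": [31, -2, 105], "roll": 0}, {"jaw": 1, "delta_pos": [31, -2, 120], "roll": 0}, {"jaw": 1, "delta_pos": [31, -2, 120], "roll": 0}, {"jaw": -1, "delta_pos": [31, -2, 120], "roll": 0}, {"jaw": -1, "delta_pos": [31, -2, 120], "roll": 0}, {"jaw": -1, "delta_pos": [31, -2, 120], "roll": 0}, {"jaw": -1, "delta_pos": [31, -2, 120], "roll": 0}, {"jaw": -1, "delta_pos": [31, -2, 120], "roll": 0}], "grip_force": 60}}

```text
t: 3.45
tool_pos: [0.5975, 0.1018, 0.0809]
tool_rot: [0.998, 0.07, 0.0, 0.0]
wrist_force: [-1.0, 0.1, 4.0]
width: 0.0162
finger_force: 58.4
```

```bash
python3 -c "
from h import *
st()"
```

```text
t 3.45 pos [0.5975 0.1018 0.0809] shelf [-0.0599  0.0644] yaw 0.1399 F [-1.   0.1  4. ] w 0.0162 ff 58.4
```

>>> {"method": "drive_tool", "body": {"series": [{"jaw": -1, "delta_pos": [0, 0, -12], "roll": 0}, {"jaw": -1, "delta_pos": [0, 0, -22], "roll": 0}, {"jaw": -1, "delta_pos": [0, 0, -22], "roll": 0}, {"jaw": -1, "delta_pos": [0, -20, -22], "roll": 0}, {"jaw": -1, "delta_pos": [0, -45, -22], "roll": 0}, {"jaw": -1, "delta_pos": [0, -70, -22], "roll": 0}, {"jaw": -1, "delta_pos": [0, -95, -22], "roll": 0}, {"jaw": -1, "delta_pos": [0, -120, -22], "roll": 0}, {"jaw": -1, "delta_pos": [0, -140, -22], "roll": 0}, {"jaw": -1, "delta_pos": [0, -150, -22], "roll": 0}]}}

```text
t: 4.7
tool_pos: [0.5771, 0.2522, 0.1026]
tool_rot: [0.998, 0.071, 0.001, -0.0]
wrist_force: [5.4, -0.6, -3.4]
width: 0.0159
finger_force: 58.8
```

>>> {"method": "drive_tool", "body": {"series": [{"jaw": -1, "delta_pos": [0, -1, 0], "roll": 0}, {"jaw": -1, "delta_pos": [0, -1, 10], "roll": 0}, {"jaw": -1, "delta_pos": [0, -2, 20], "roll": 0}, {"jaw": -1, "delta_pos": [0, -2, 22], "roll": 0}, {"jaw": -1, "delta_pos": [0, -2, 22], "roll": 0}]}}

```text
t: 5.32
tool_pos: [0.5771, 0.2522, 0.0808]
tool_rot: [0.998, 0.07, 0.001, 0.0]
wrist_force: [4.4, -2.4, 3.8]
width: 0.0162
finger_force: 59.8
```

```bash
python3 -c "
from h import *
st(); save('wrist','w2.png')"
```

```text
t 5.33 pos [0.5771 0.2522 0.0808] shelf [-0.0592  0.2161] yaw 0.1393 F [ 4.4 -2.4  3.8] w 0.0162 ff 59.8
```

View pics/w2.png

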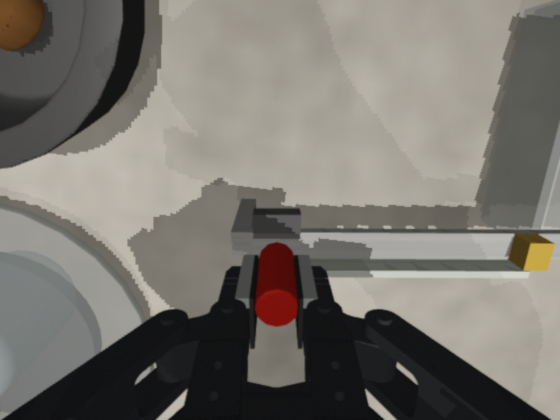

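The gate is at y=0.216 with the foot against the end post, so it is fully open and down on the rail. I'll release it and go to the mat.

>>> {"method": "drive_tool", "body": {"series": [{"jaw": -0.3, "delta_pos": [0, 0, 0], "roll": 0}, {"jaw": -0.3, "delta_pos": [0, 0, 0], "roll": 0}, {"jaw": -0.3, "delta_pos": [0, 0, -50], "roll": 0}, {"jaw": 0, "delta_pos": [0, 0, -110], "roll": 0}, {"jaw": 1, "delta_pos": [-20, 55, -120], "roll": 0}, {"jaw": 1, "delta_pos": [-40, 115, -120], "roll": 0}, {"jaw": 1, "delta_pos": [-60, 175, -120], "roll": 0}, {"jaw": 1, "delta_pos": [-80, 235, -120], "roll": 0}, {"jaw": 1, "delta_pos": [-100, 295, -120], "roll": 0}, {"jaw": 1, "delta_pos": [-120, 355, -120], "roll": 0}]}}

```text
t: 6.62
tool_pos: [0.5061, -0.1132, 0.1999]
tool_rot: [0.998, 0.07, -0.001, -0.0]
wrist_force: [1.1, -1.0, -0.9]
width: 0.0856
finger_force: 0.0
```

```bash
python3 -c "
from h import *
st(); to((.47,-.27),.2)"
```

```text
t 6.62 pos [ 0.5061 -0.1132  0.1999] shelf [-0.1804 -0.1358] yaw 0.1408 F [ 1.1 -1.  -0.9] w 0.0856 ff 0.0
to mm [-5.770e+01  1.501e+02 -1.000e-01] roll 0.0008
```

>>> {"method": "drive_tool", "body": {"series": [{"jaw": 1, "delta_pos": [-19, 50, 0], "roll": 0}, {"jaw": 1, "delta_pos": [-38, 100, 0], "roll": 0}, {"jaw": 1, "delta_pos": [-58, 150, 0], "roll": 0}, {"jaw": 1, "delta_pos": [-58, 150, 0], "roll": 0}, {"jaw": 1, "delta_pos": [-58, 150, 0], "roll": 0}]}}

```text
t: 7.25
tool_pos: [0.4707, -0.2676, 0.1998]
tool_rot: [0.998, 0.07, -0.0, -0.001]
wrist_force: [0.4, 0.3, 0.1]
width: 0.0858
finger_force: 0.0
```

```bash
cat >> h.py <<'E'
HUE={'yellow':(20,35),'green':(45,95),'blue':(98,119),'purple':(122,155)}
def lids(name='wrist',z=.042,f=None,minA=300,cols=('yellow','green','blue')):
    c=cam(name); im=save(name,f) if f else arm.capture(name); hsv=cv2.cvtColor(im,cv2.COLOR_RGB2HSV); out={}
    for k in cols:
        m=cv2.inRange(hsv,(HUE[k][0],90,40),(HUE[k][1],255,255)); m=cv2.morphologyEx(m,cv2.MORPH_CLOSE,np.ones((5,5)))
        N,l,s,ce=cv2.connectedComponentsWithStats(m)
        for i in range(1,N):
            if s[i,4]>minA:
                u=ce[i]; p=ray(c,u,z); out[k]=p
                print(k,u.round(),s[i].tolist(),p.round(4)[:2],'shelf',S(p).round(4))
    return out
E
python3 -c "
from h import *
st(); lids(f='w3.png')
for k,p in dict(y=(.5375,-.249),g=(.425,-.271),b=(.448,-.3745)).items(): print(k,proj(cam('wrist'),np.r_[p,.042]).round())"
```

```text
t 7.25 pos [ 0.4707 -0.2676  0.1998] shelf [-0.237  -0.2837] yaw 0.1405 F [0.4 0.3 0.1] w 0.0858 ff 0.0
yellow [400.  71.] [379, 54, 40, 30, 389] [ 0.577  -0.3543] shelf [-0.1438 -0.3844]
yellow [266. 109.] [229, 69, 70, 108, 3939] [ 0.5328 -0.2496] shelf [-0.173  -0.2746]
yellow [358.  92.] [324, 70, 62, 39, 495] [ 0.5564 -0.3237] shelf [-0.16   -0.3512]
yellow [421. 101.] [407, 90, 31, 26, 341] [ 0.5567 -0.3777] shelf [-0.1672 -0.4047]
yellow [360. 133.] [339, 110, 41, 48, 458] [ 0.5243 -0.3321] shelf [-0.193  -0.3551]
yellow [390. 150.] [368, 121, 39, 60, 565] [ 0.5129 -0.3617] shelf [-0.2083 -0.3827]
green [274. 229.] [247, 203, 54, 53, 2256] [ 0.4256 -0.2713] shelf [-0.2822 -0.2811]
blue [385. 221.] [357, 194, 57, 54, 2410] [ 0.4478 -0.3733] shelf [-0.2744 -0.3851]
y [266. 103.]
g [274. 230.]
b [387. 222.]
```

View pics/w3.png

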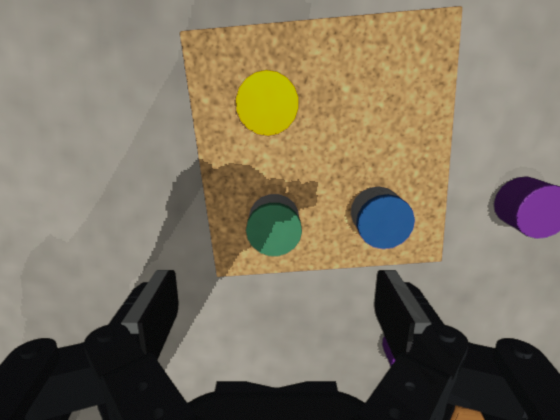

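Close view: yellow at (267,102), green at (274,229) and blue at (385,221) are on the mat. The purple look-alikes, at (535,207) and (390,350), are off it. I'll take yellow first.

>>> {"method": "drive_tool", "body": {"series": [{"jaw": 1, "delta_pos": [35, -5, 50], "roll": 0}, {"jaw": 1, "delta_pos": [70, -10, 100], "roll": 0}, {"jaw": 1, "delta_pos": [70, -10, 145], "roll": 0}, {"jaw": 1, "delta_pos": [70, -10, 175], "roll": 0}, {"jaw": 1, "delta_pos": [70, -10, 187], "roll": 0}, {"jaw": 1, "delta_pos": [70, -10, 187], "roll": 0}, {"jaw": -1, "delta_pos": [70, -10, 187], "roll": 0}, {"jaw": -1, "delta_pos": [70, -10, 187], "roll": 0}, {"jaw": -1, "delta_pos": [70, -10, 187], "roll": 0}, {"jaw": -1, "delta_pos": [70, -10, 187], "roll": 0}], "grip_force": 40}}

```text
t: 8.55
tool_pos: [0.5399, -0.2498, 0.0151]
tool_rot: [0.998, 0.07, 0.001, 0.001]
wrist_force: [-0.1, 0.5, 5.6]
width: 0.0526
finger_force: 42.1
```

```bash
python3 -c "
from h import *
st(); to(W(-.115,-.035),.05)"
```

```text
t 8.55 pos [ 0.5399 -0.2498  0.0151] shelf [-0.166  -0.2757] yaw 0.1395 F [-0.1  0.5  5.6] w 0.0526 ff 42.1
to mm [  51.  -240.7  -35.1] roll -0.0005
```

>>> {"method": "drive_tool", "body": {"series": [{"jaw": -1, "delta_pos": [0, 0, -15], "roll": 0}, {"jaw": -1, "delta_pos": [0, 0, -35], "roll": 0}, {"jaw": -1, "delta_pos": [8, -40, -40], "roll": 0}, {"jaw": -1, "delta_pos": [17, -80, -40], "roll": 0}, {"jaw": -1, "delta_pos": [25, -120, -40], "roll": 0}, {"jaw": -1, "delta_pos": [34, -160, -40], "roll": 0}, {"jaw": -1, "delta_pos": [42, -200, -40], "roll": 0}, {"jaw": -1, "delta_pos": [48, -230, -40], "roll": 0}, {"jaw": -1, "delta_pos": [51, -241, -40], "roll": 0}, {"jaw": -1, "delta_pos": [51, -241, -40], "roll": 0}]}}

```text
t: 9.8
tool_pos: [0.5561, -0.0036, 0.054]
tool_rot: [0.998, 0.07, 0.001, 0.0]
wrist_force: [-0.3, 0.6, 0.1]
width: 0.0525
finger_force: 44.6
```

>>> {"method": "drive_tool", "body": {"series": [{"jaw": -1, "delta_pos": [0, 0, 20], "roll": 0}, {"jaw": -1, "delta_pos": [0, 0, 38], "roll": 0}, {"jaw": -1, "delta_pos": [0, 0, 43], "roll": 0}, {"jaw": -1, "delta_pos": [0, 0, 44], "roll": 0}, {"jaw": -1, "delta_pos": [0, 0, 44], "roll": 0}]}}

```text
t: 10.42
tool_pos: [0.5545, -0.0057, 0.011]
tool_rot: [0.998, 0.069, -0.002, 0.001]
wrist_force: [-7.6, -1.9, 18.9]
width: 0.0527
finger_force: 47.1
```

```bash
python3 -c "
from h import *
st()"
```

```text
t 10.43 pos [ 0.5545 -0.0057  0.011 ] shelf [-0.1175 -0.036 ] yaw 0.1375 F [-7.6 -1.9 18.9] w 0.0527 ff 47.1
```

>>> {"method": "drive_tool", "body": {"series": [{"jaw": 1, "delta_pos": [0, 0, 0], "roll": 0}, {"jaw": 1, "delta_pos": [0, 0, -1], "roll": 0}, {"jaw": 1, "delta_pos": [0, 0, -20], "roll": 0}, {"jaw": 1, "delta_pos": [0, 0, -60], "roll": 0}, {"jaw": -1, "delta_pos": [-40, 0, -60], "roll": 0}, {"jaw": -1, "delta_pos": [-62, 0, -60], "roll": 0}, {"jaw": -1, "delta_pos": [-62, 0, -60], "roll": 0}, {"jaw": -1, "delta_pos": [-62, 0, -20], "roll": 0}, {"jaw": -1, "delta_pos": [-62, 0, -3], "roll": 0}, {"jaw": -1, "delta_pos": [-62, 0, -3], "roll": 0}]}}

```text
t: 11.68
tool_pos: [0.4942, -0.0119, 0.0115]
tool_rot: [0.998, 0.07, -0.001, -0.0]
wrist_force: [0.9, 0.2, 1.0]
width: 0.0003
finger_force: 0.0
```

```bash
python3 -c "
from h import *
st(); lids(z=.038,f='w4.png',cols=['yellow'],minA=800)"
```

```text
t 11.68 pos [ 0.4942 -0.0119  0.0115] shelf [-0.178  -0.0338] yaw 0.1402 F [0.9 0.2 1. ] w 0.0003 ff 0.0
yellow [282. 153.] [205, 75, 155, 156, 18856] [ 0.5541 -0.0053] shelf [-0.1179 -0.0356]
```

View pics/w4.png

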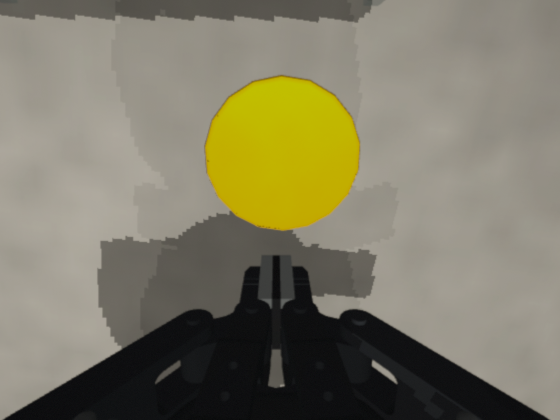

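Yellow stands upright on the bench with its lid centre at (282,153), directly ahead of the closed fingers. Now I'll push it in.

>>> {"method": "drive_tool", "body": {"series": [{"jaw": -1, "delta_pos": [10, 2, 0], "roll": 0}, {"jaw": -1, "delta_pos": [22, 2, 0], "roll": 0}, {"jaw": -1, "delta_pos": [34, 2, 0], "roll": 0}, {"jaw": -1, "delta_pos": [46, 2, 0], "roll": 0}, {"jaw": -1, "delta_pos": [58, 2, 0], "roll": 0}, {"jaw": -1, "delta_pos": [70, 2, 0], "roll": 0}, {"jaw": -1, "delta_pos": [82, 2, 0], "roll": 0}, {"jaw": -1, "delta_pos": [92, 2, 0], "roll": 0}, {"jaw": -1, "delta_pos": [98, 2, 0], "roll": 0}, {"jaw": -1, "delta_pos": [98, 2, 0], "roll": 0}]}}

```text
t: 12.98
tool_pos: [0.5922, -0.0004, 0.0123]
tool_rot: [0.998, 0.07, 0.0, -0.0]
wrist_force: [-0.1, -0.5, -0.4]
width: 0.0003
finger_force: 0.0
```

```bash
python3 -c "
from h import *
st(); lids(z=.038,f='w5.png',cols=['yellow'],minA=800)"
```

```text
t 12.97 pos [ 5.922e-01 -4.000e-04  1.230e-02] shelf [-0.0794 -0.0361] yaw 0.1398 F [-0.1 -0.5 -0.4] w 0.0003 ff 0.0
yellow [275. 202.] [203, 140, 144, 116, 13937] [0.634  0.0062] shelf [-0.0371 -0.0354]
```

View pics/w5.png

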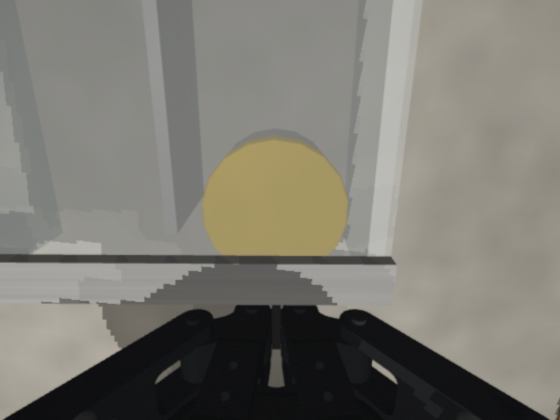

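Yellow sits square in the right-hand lane with its lid centre near (275,208). The next tin will push it deeper. Now for green.

>>> {"method": "drive_tool", "body": {"series": [{"jaw": -1, "delta_pos": [-30, 0, 0], "roll": 0}, {"jaw": -1, "delta_pos": [-50, 0, -50], "roll": 0}, {"jaw": 0, "delta_pos": [-70, 30, -100], "roll": 0}, {"jaw": 1, "delta_pos": [-95, 75, -120], "roll": 0}, {"jaw": 1, "delta_pos": [-120, 120, -120], "roll": 0}, {"jaw": 1, "delta_pos": [-145, 165, -120], "roll": 0}, {"jaw": 1, "delta_pos": [-175, 205, -120], "roll": 0}, {"jaw": 1, "delta_pos": [-203, 245, -120], "roll": 0}, {"jaw": 1, "delta_pos": [-203, 245, -120], "roll": 0}, {"jaw": 1, "delta_pos": [-203, 245, -120], "roll": 0}]}}

```text
t: 14.28
tool_pos: [0.4249, -0.2709, 0.1324]
tool_rot: [0.998, 0.07, 0.0, -0.0]
wrist_force: [0.0, 0.8, -0.4]
width: 0.0856
finger_force: 0.0
```

```bash
python3 -c "
from h import *
st(); d=lids(f='w6.png',cols=['green','blue'],minA=600); to(d['green'][:2],.013)"
```

```text
t 14.28 pos [ 0.4249 -0.2709  0.1324] shelf [-0.2828 -0.2806] yaw 0.1398 F [ 0.   0.8 -0.4] w 0.0856 ff 0.0
green [277. 207.] [241, 172, 73, 70, 3998] [ 0.4253 -0.2713] shelf [-0.2825 -0.281 ]
blue [423. 196.] [385, 160, 78, 73, 4327] [ 0.4475 -0.3729] shelf [-0.2747 -0.3847]
to mm [ -0.2   1.  119.4] roll 0.0015
```

>>> {"method": "drive_tool", "body": {"series": [{"jaw": 1, "delta_pos": [0, 0, 45], "roll": 0}, {"jaw": 1, "delta_pos": [0, 0, 85], "roll": 0}, {"jaw": 1, "delta_pos": [0, 0, 110], "roll": 0}, {"jaw": 1, "delta_pos": [0, 0, 118], "roll": 0}, {"jaw": 1, "delta_pos": [0, 0, 118], "roll": 0}, {"jaw": -1, "delta_pos": [0, 0, 118], "roll": 0}, {"jaw": -1, "delta_pos": [0, 0, 118], "roll": 0}, {"jaw": -1, "delta_pos": [0, 0, 118], "roll": 0}, {"jaw": -1, "delta_pos": [0, 0, 118], "roll": 0}, {"jaw": -1, "delta_pos": [0, 0, 118], "roll": 0}]}}

```text
t: 15.58
tool_pos: [0.4255, -0.2717, 0.0156]
tool_rot: [0.998, 0.07, 0.001, 0.001]
wrist_force: [-0.4, 1.3, 5.4]
width: 0.0527
finger_force: 41.4
```

```bash
python3 -c "
from h import *
st(); to(W(-.115,-.035),.05)"
```

```text
t 15.57 pos [ 0.4255 -0.2717  0.0156] shelf [-0.2823 -0.2815] yaw 0.1397 F [-0.4  1.3  5.4] w 0.0527 ff 41.4
to mm [ 167.3 -246.5  -34.4] roll -0.0003
```

>>> {"method": "drive_tool", "body": {"series": [{"jaw": -1, "delta_pos": [0, 0, -15], "roll": 0}, {"jaw": -1, "delta_pos": [0, 0, -35], "roll": 0}, {"jaw": -1, "delta_pos": [27, -40, -40], "roll": 0}, {"jaw": -1, "delta_pos": [54, -80, -40], "roll": 0}, {"jaw": -1, "delta_pos": [81, -120, -40], "roll": 0}, {"jaw": -1, "delta_pos": [108, -160, -40], "roll": 0}, {"jaw": -1, "delta_pos": [135, -200, -40], "roll": 0}, {"jaw": -1, "delta_pos": [156, -230, -40], "roll": 0}, {"jaw": -1, "delta_pos": [167, -246, -40], "roll": 0}, {"jaw": -1, "delta_pos": [167, -246, -40], "roll": 0}]}}

```text
t: 16.82
tool_pos: [0.5562, -0.0038, 0.0548]
tool_rot: [0.997, 0.071, 0.0, -0.0]
wrist_force: [-0.5, -0.0, -1.9]
width: 0.0531
finger_force: 42.4
```

>>> {"method": "drive_tool", "body": {"series": [{"jaw": -1, "delta_pos": [0, 0, 20], "roll": 0}, {"jaw": -1, "delta_pos": [0, 0, 38], "roll": 0}, {"jaw": -1, "delta_pos": [0, 0, 42], "roll": 0}, {"jaw": -1, "delta_pos": [0, 0, 43], "roll": 0}, {"jaw": -1, "delta_pos": [0, 0, 43], "roll": 0}]}}

```text
t: 17.45
tool_pos: [0.5536, -0.0067, 0.0117]
tool_rot: [0.998, 0.069, -0.002, 0.001]
wrist_force: [-4.5, -2.6, 7.6]
width: 0.0527
finger_force: 43.4
```

```bash
python3 -c "
from h import *
st()"
```

```text
t 17.45 pos [ 0.5536 -0.0067  0.0117] shelf [-0.1185 -0.0369] yaw 0.1378 F [-4.5 -2.6  7.6] w 0.0527 ff 43.4
```

>>> {"method": "drive_tool", "body": {"series": [{"jaw": 1, "delta_pos": [0, 0, 0], "roll": 0}, {"jaw": 1, "delta_pos": [0, 0, -1], "roll": 0}, {"jaw": 1, "delta_pos": [0, 0, -20], "roll": 0}, {"jaw": 1, "delta_pos": [0, 0, -60], "roll": 0}, {"jaw": -1, "delta_pos": [-40, 0, -60], "roll": 0}, {"jaw": -1, "delta_pos": [-62, 0, -60], "roll": 0}, {"jaw": -1, "delta_pos": [-62, 0, -60], "roll": 0}, {"jaw": -1, "delta_pos": [-62, 0, -20], "roll": 0}, {"jaw": -1, "delta_pos": [-62, 0, -3], "roll": 0}, {"jaw": -1, "delta_pos": [-62, 0, -3], "roll": 0}]}}

```text
t: 18.7
tool_pos: [0.4944, -0.0129, 0.0135]
tool_rot: [0.998, 0.07, -0.001, -0.0]
wrist_force: [0.1, 0.1, 0.6]
width: 0.0
finger_force: 0.0
```

```bash
python3 -c "
from h import *
st(); lids(z=.038,cols=['green'],minA=800)"
```

```text
t 18.7 pos [ 0.4944 -0.0129  0.0135] shelf [-0.178  -0.0348] yaw 0.1402 F [0.1 0.1 0.6] w 0.0 ff 0.0
green [281. 154.] [206, 80, 151, 150, 17690] [ 0.5533 -0.0063] shelf [-0.1188 -0.0365]
```

>>> {"method": "drive_tool", "body": {"series": [{"jaw": -1, "delta_pos": [10, 2, 0], "roll": 0}, {"jaw": -1, "delta_pos": [20, 2, 0], "roll": 0}, {"jaw": -1, "delta_pos": [32, 2, 0], "roll": 0}, {"jaw": -1, "delta_pos": [44, 2, 0], "roll": 0}, {"jaw": -1, "delta_pos": [57, 2, 0], "roll": 0}, {"jaw": -1, "delta_pos": [72, 2, 0], "roll": 0}, {"jaw": -1, "delta_pos": [87, 2, 0], "roll": 0}, {"jaw": -1, "delta_pos": [101, 2, 0], "roll": 0}, {"jaw": -1, "delta_pos": [101, 2, 0], "roll": 0}, {"jaw": -1, "delta_pos": [101, 2, 0], "roll": 0}]}}

```text
t: 20.0
tool_pos: [0.593, -0.0014, 0.013]
tool_rot: [0.998, 0.07, -0.003, 0.0]
wrist_force: [-4.1, -1.0, -2.0]
width: -0.0002
finger_force: 0.0
```

```bash
python3 -c "
from h import *
st(); lids(z=.038,f='w7.png',cols=['green','yellow'],minA=800)"
```

```text
t 20.0 pos [ 0.593  -0.0014  0.013 ] shelf [-0.0788 -0.0372] yaw 0.1395 F [-4.1 -1.  -2. ] w -0.0002 ff 0.0
yellow [269.  60.] [186, 0, 167, 136, 18999] [0.6811 0.0133] shelf [ 0.0105 -0.0349]
```

View pics/w7.png

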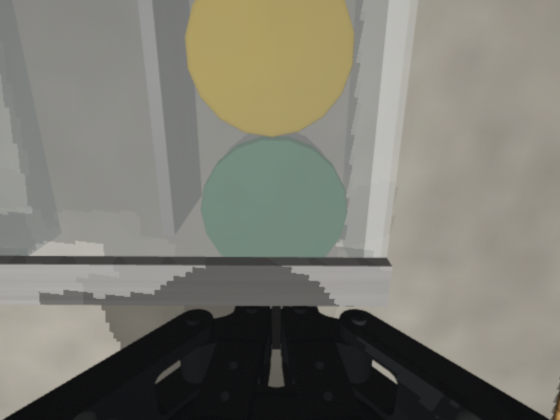

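```bash
python3 -c "
from h import *
c=cam('wrist')
for v in (135,137): print(S(ray(c,(273,v),.038)))
for v in (256,264,304): print(v,S(ray(c,(240,v),.058)))
"
```

```text
[-0.01283901 -0.03604639]
[-0.01350482 -0.03604388]
256 [-0.04768081 -0.02571309]
264 [-0.05049968 -0.02561534]
304 [-0.06533762 -0.02510079]
```

Green's rear edge is at about x=-67 mm, so it needs a few millimetres more.

>>> {"method": "drive_tool", "body": {"series": [{"jaw": -1, "delta_pos": [2, 0, 0], "roll": 0}, {"jaw": -1, "delta_pos": [4, 0, 0], "roll": 0}, {"jaw": -1, "delta_pos": [4, 0, 0], "roll": 0}]}}

```text
t: 20.42
tool_pos: [0.5927, -0.0015, 0.0128]
tool_rot: [0.998, 0.07, -0.007, 0.001]
wrist_force: [-14.0, -1.5, 5.2]
width: 0.0001
finger_force: 0.0
```

```bash
python3 -c "
from h import *
st()"
```

```text
t 20.43 pos [ 0.5927 -0.0015  0.0128] shelf [-0.0791 -0.0373] yaw 0.1393 F [-14.   -1.5   5.2] w 0.0001 ff 0.0
```

The finger meets the rail at x≈-79 mm, so fingers alone can't push green deeper. A gripped tin sticks out 27 mm ahead of the finger centre, so I'll use the held blue tin to push green in, then place blue in the other lane.

>>> {"method": "drive_tool", "body": {"series": [{"jaw": -1, "delta_pos": [-30, 0, 0], "roll": 0}, {"jaw": -1, "delta_pos": [-50, 10, -50], "roll": 0}, {"jaw": 0, "delta_pos": [-70, 50, -100], "roll": 0}, {"jaw": 1, "delta_pos": [-90, 100, -120], "roll": 0}, {"jaw": 1, "delta_pos": [-115, 155, -120], "roll": 0}, {"jaw": 1, "delta_pos": [-140, 210, -120], "roll": 0}, {"jaw": 1, "delta_pos": [-165, 265, -120], "roll": 0}, {"jaw": 1, "delta_pos": [-190, 315, -120], "roll": 0}, {"jaw": 1, "delta_pos": [-200, 347, -120], "roll": 0}, {"jaw": 1, "delta_pos": [-200, 347, -120], "roll": 0}]}}

```text
t: 21.68
tool_pos: [0.449, -0.3766, 0.135]
tool_rot: [0.998, 0.067, 0.001, 0.002]
wrist_force: [-0.2, 0.2, 0.2]
width: 0.0857
finger_force: 0.0
```

```bash
python3 -c "
from h import *
st(); d=lids(cols=['blue'],minA=600); to(d['blue'][:2],.013)"
```

```text
t 21.68 pos [ 0.449  -0.3766  0.135 ] shelf [-0.2737 -0.3886] yaw 0.134 F [-0.2  0.2  0.2] w 0.0857 ff 0.0
blue [273. 207.] [238, 172, 72, 71, 3948] [ 0.4481 -0.3747] shelf [-0.2743 -0.3866]
to mm [ -2.2   0.4 121.8] roll -0.0025
```

>>> {"method": "drive_tool", "body": {"series": [{"jaw": 1, "delta_pos": [-1, 0, 45], "roll": 0}, {"jaw": 1, "delta_pos": [-1, 0, 85], "roll": 0}, {"jaw": 1, "delta_pos": [-1, 0, 110], "roll": 0}, {"jaw": 1, "delta_pos": [-1, 0, 120], "roll": 0}, {"jaw": 1, "delta_pos": [-1, 0, 120], "roll": 0}, {"jaw": -1, "delta_pos": [-1, 0, 120], "roll": 0}, {"jaw": -1, "delta_pos": [-1, 0, 120], "roll": 0}, {"jaw": -1, "delta_pos": [-1, 0, 120], "roll": 0}, {"jaw": -1, "delta_pos": [-1, 0, 120], "roll": 0}, {"jaw": -1, "delta_pos": [-1, 0, 120], "roll": 0}], "grip_force": 60}}

```text
t: 22.98
tool_pos: [0.4492, -0.3732, 0.0162]
tool_rot: [0.998, 0.07, 0.001, 0.001]
wrist_force: [-0.1, 0.1, 5.1]
width: 0.0521
finger_force: 62.8
```

```bash
python3 -c "
from h import *
st(); to(W(-.13,-.0355),.05)"
```

```text
t 22.98 pos [ 0.4492 -0.3732  0.0162] shelf [-0.273  -0.3852] yaw 0.1396 F [-0.1  0.1  5.1] w 0.0521 ff 62.8
to mm [ 142.9 -349.7  -34.4] roll -0.0004
```

>>> {"method": "drive_tool", "body": {"series": [{"jaw": -1, "delta_pos": [0, 0, -15], "roll": 0}, {"jaw": -1, "delta_pos": [0, 0, -35], "roll": 0}, {"jaw": -1, "delta_pos": [20, -50, -40], "roll": 0}, {"jaw": -1, "delta_pos": [41, -100, -40], "roll": 0}, {"jaw": -1, "delta_pos": [62, -150, -40], "roll": 0}, {"jaw": -1, "delta_pos": [83, -200, -40], "roll": 0}, {"jaw": -1, "delta_pos": [104, -250, -40], "roll": 0}, {"jaw": -1, "delta_pos": [124, -300, -40], "roll": 0}, {"jaw": -1, "delta_pos": [140, -340, -40], "roll": 0}, {"jaw": -1, "delta_pos": [143, -349, -40], "roll": 0}]}}

```text
t: 24.22
tool_pos: [0.5418, -0.0024, 0.0554]
tool_rot: [0.997, 0.073, 0.001, -0.001]
wrist_force: [-0.5, -0.6, -2.4]
width: 0.0523
finger_force: 63.1
```

>>> {"method": "drive_tool", "body": {"series": [{"jaw": -1, "delta_pos": [0, 0, 20], "roll": 0}, {"jaw": -1, "delta_pos": [0, 0, 35], "roll": 0}, {"jaw": -1, "delta_pos": [0, 0, 41], "roll": 0}, {"jaw": -1, "delta_pos": [0, 0, 41], "roll": 0}]}}

```text
t: 24.72
tool_pos: [0.5409, -0.0073, 0.0132]
tool_rot: [0.998, 0.069, -0.0, 0.0]
wrist_force: [0.2, -0.2, -1.0]
width: 0.0523
finger_force: 63.3
```

```bash
python3 -c "
from h import *
st()"
```

```text
t 24.73 pos [ 0.5409 -0.0073  0.0132] shelf [-0.1312 -0.0357] yaw 0.1388 F [ 0.2 -0.2 -1. ] w 0.0523 ff 63.3
```

>>> {"method": "drive_tool", "body": {"series": [{"jaw": -1, "delta_pos": [10, 0, 0], "roll": 0}, {"jaw": -1, "delta_pos": [20, 0, 0], "roll": 0}, {"jaw": -1, "delta_pos": [30, 0, 0], "roll": 0}, {"jaw": -1, "delta_pos": [39, 0, 0], "roll": 0}, {"jaw": -1, "delta_pos": [48, 0, 0], "roll": 0}, {"jaw": -1, "delta_pos": [49, 0, 0], "roll": 0}, {"jaw": -1, "delta_pos": [49, 0, 0], "roll": 0}]}}

```text
t: 25.6
tool_pos: [0.5898, 0.0003, 0.0133]
tool_rot: [0.998, 0.07, 0.0, -0.0]
wrist_force: [0.5, 0.2, -0.7]
width: 0.0523
finger_force: 63.3
```

```bash
python3 -c "
from h import *
st(); to(W(-.125,.035),.05)"
```

```text
t 25.6 pos [5.898e-01 3.000e-04 1.330e-02] shelf [-0.0817 -0.0351] yaw 0.1399 F [ 0.5  0.2 -0.7] w 0.0523 ff 63.3
to mm [-43.3 -70.  -36.8] roll -0.0001
```

>>> {"method": "drive_tool", "body": {"series": [{"jaw": -1, "delta_pos": [-22, 0, 0], "roll": 0}, {"jaw": -1, "delta_pos": [-43, -5, -3], "roll": 0}, {"jaw": -1, "delta_pos": [-43, -35, -3], "roll": 0}, {"jaw": -1, "delta_pos": [-43, -60, -3], "roll": 0}, {"jaw": -1, "delta_pos": [-43, -70, -3], "roll": 0}, {"jaw": -1, "delta_pos": [-43, -70, 1], "roll": 0}, {"jaw": -1, "delta_pos": [-43, -70, 1], "roll": 0}, {"jaw": 1, "delta_pos": [-43, -70, 1], "roll": 0}, {"jaw": 1, "delta_pos": [-43, -70, 1], "roll": 0}, {"jaw": 1, "delta_pos": [-43, -70, -20], "roll": 0}]}}

```text
t: 26.85
tool_pos: [0.536, 0.0626, 0.0323]
tool_rot: [0.998, 0.069, -0.002, 0.0]
wrist_force: [0.4, 0.5, 0.2]
width: 0.0855
finger_force: 0.0
```

>>> {"method": "drive_tool", "body": {"series": [{"jaw": 1, "delta_pos": [0, 0, -40], "roll": 0}, {"jaw": -1, "delta_pos": [-40, 0, -40], "roll": 0}, {"jaw": -1, "delta_pos": [-62, 0, -40], "roll": 0}, {"jaw": -1, "delta_pos": [-62, 0, -40], "roll": 0}, {"jaw": -1, "delta_pos": [-62, 0, 0], "roll": 0}, {"jaw": -1, "delta_pos": [-62, 0, 18], "roll": 0}, {"jaw": -1, "delta_pos": [-62, 0, 18], "roll": 0}]}}

```text
t: 27.72
tool_pos: [0.4761, 0.0548, 0.0142]
tool_rot: [0.998, 0.07, -0.001, 0.0]
wrist_force: [-0.4, -0.4, 0.9]
width: 0.0002
finger_force: 0.0
```

```bash
python3 -c "
from h import *
st(); lids(z=.038,f='w8.png',cols=['blue'],minA=800); lids('side',z=.038,f='s8.png',cols=['green','yellow'],minA=60)"
```

```text
t 27.73 pos [0.4761 0.0548 0.0142] shelf [-0.1867  0.0348] yaw 0.1396 F [-0.4 -0.4  0.9] w 0.0002 ff 0.0
blue [279. 151.] [204, 76, 151, 152, 17782] [0.5357 0.0625] shelf [-0.1265  0.0341]
green [403. 384.] [394, 374, 19, 21, 306] [ 0.8384 -0.5987] shelf [ 0.0809 -0.6629]
green [431. 407.] [421, 397, 21, 23, 344] [ 0.8991 -0.6593] shelf [ 0.1326 -0.7314]
yellow [328. 207.] [321, 201, 15, 13, 151] [0.6908 0.0195] shelf [ 0.021  -0.0302]
yellow [  2. 376.] [0, 367, 8, 23, 91] [-0.2066 -0.5749] shelf [-0.9505 -0.4935]
```

View pics/w8.png

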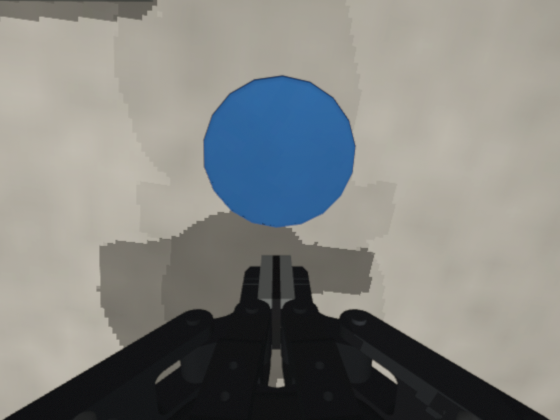

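Blue is upright in front of the left lane with its lid centre at (279,151). I'll push it with a brisk finish so it glides clear of the rail.

>>> {"method": "drive_tool", "body": {"series": [{"jaw": -1, "delta_pos": [12, 1, 0], "roll": 0}, {"jaw": -1, "delta_pos": [22, 1, 0], "roll": 0}, {"jaw": -1, "delta_pos": [33, 1, 0], "roll": 0}, {"jaw": -1, "delta_pos": [47, 1, 0], "roll": 0}, {"jaw": -1, "delta_pos": [68, 1, 0], "roll": 0}, {"jaw": -1, "delta_pos": [104, 1, 0], "roll": 0}, {"jaw": -1, "delta_pos": [104, 1, 0], "roll": 0}, {"jaw": -1, "delta_pos": [104, 1, 0], "roll": 0}]}}

```text
t: 28.82
tool_pos: [0.5787, 0.0684, 0.0151]
tool_rot: [0.998, 0.07, 0.0, -0.0]
wrist_force: [0.3, -0.1, 0.1]
width: -0.0005
finger_force: 0.0
```

```bash
python3 -c "
from h import *
st(); c=cam('wrist'); im=save('wrist','w9.png'); save('side','s9.png')
hsv=cv2.cvtColor(im,cv2.COLOR_RGB2HSV); m=cv2.inRange(hsv,(95,70,40),(119,255,255))
N,l,s,ce=cv2.connectedComponentsWithStats(m); i=1+s[1:,4].argmax(); print(s[i],ce[i])
x,y,w,h=s[i,:4]; print('far edge',S(ray(c,(x+w/2,y),.038)))"
```

```text
t 28.82 pos [0.5787 0.0684 0.0151] shelf [-0.0832  0.0339] yaw 0.1399 F [ 0.3 -0.1  0.1] w -0.0005 ff 0.0Traceback (most recent call last):
  File "<string>", line 5, in <module>
    N,l,s,ce=cv2.connectedComponentsWithStats(m); i=1+s[1:,4].argmax(); print(s[i],ce[i])
                                                      ~~~~~~~~~~~~~~^^
ValueError: attempt to get argmax of an empty sequence
```

View pics/w9.png

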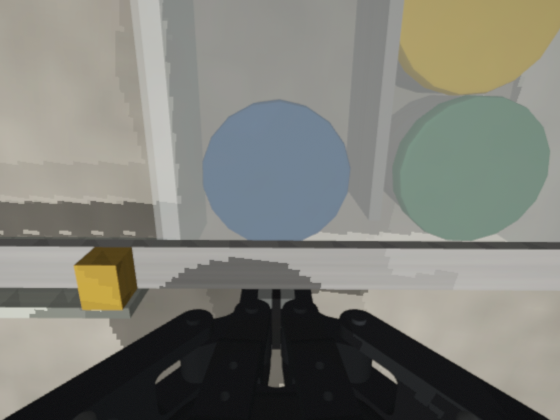

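Blue, at (276,171), has glided in, level with green at (471,167). Yellow is behind green, and all three show fully behind the rail. I'll quantify that.

```bash
python3 -c "
from h import *
c=cam('wrist')
for u,v in((277,100),(277,241),(475,95),(468,240),(350,172),(203,172)): print(u,v,S(ray(c,(u,v),.038)).round(4))
for v in(241,249,290): print('rail',v,S(ray(c,(350,v),.058)).round(4))"
```

```text
277 100 [-0.0067  0.0338]
277 241 [-0.058   0.0337]
475 95 [-0.0051 -0.0318]
468 240 [-0.0577 -0.0388]
350 172 [-0.0312  0.0078]
203 172 [-0.0312  0.06  ]
rail 241 [-0.0488  0.0107]
rail 249 [-0.0516  0.0105]
rail 290 [-0.0666  0.0095]
```

All tins are fully under, with rear edges at about x=-59 to -61 mm. Now back to the gate knob with the jaws half open to stay clear of the jars.

>>> {"method": "drive_tool", "body": {"series": [{"jaw": -1, "delta_pos": [-30, 0, 0], "roll": 0}, {"jaw": -1, "delta_pos": [-50, 0, -40], "roll": 0}, {"jaw": -0.2, "delta_pos": [-50, 0, -100], "roll": 0}, {"jaw": -0.2, "delta_pos": [-40, -30, -150], "roll": 0}, {"jaw": -0.2, "delta_pos": [-20, -80, -165], "roll": 0}, {"jaw": -0.2, "delta_pos": [0, -130, -165], "roll": 0}, {"jaw": -0.2, "delta_pos": [23, -182, -165], "roll": 0}, {"jaw": -0.2, "delta_pos": [23, -182, -165], "roll": 0}, {"jaw": -0.2, "delta_pos": [23, -182, -165], "roll": 0}]}}

```text
t: 30.05
tool_pos: [0.5758, 0.251, 0.18]
tool_rot: [0.998, 0.07, -0.0, 0.001]
wrist_force: [-0.0, -0.2, -0.3]
width: 0.0342
finger_force: 0.0
```

```bash
python3 -c "
from h import *
st(); c=cam('wrist'); im=save('wrist','w10.png')
print('knob top pred',proj(c,np.r_[W(-.0595,.216),.110]))
b=cv2.cvtColor(im,cv2.COLOR_RGB2HSV); m=cv2.inRange(b,(0,150,60),(6,255,255))|cv2.inRange(b,(174,150,60),(180,255,255)); N,l,s,ce=cv2.connectedComponentsWithStats(m); print(s[s[:,4]>150])
to(W(-.0595,.2161),.081)"
```

```text
t 30.05 pos [0.5758 0.251  0.18  ] shelf [-0.0606  0.2152] yaw 0.14 F [-0.  -0.2 -0.3] w 0.0342 ff 0.0
knob top pred [274.84339181 215.4742528 ]
[[     0      0    560    420 234384]
 [   262    187     26     39    816]]
to mm [ 1.  -2.  99.1] roll -0.0016
```

>>> {"method": "drive_tool", "body": {"series": [{"jaw": -0.2, "delta_pos": [1, -1, 40], "roll": 0}, {"jaw": -0.2, "delta_pos": [1, -1, 75], "roll": 0}, {"jaw": -0.2, "delta_pos": [1, -1, 98], "roll": 0}, {"jaw": -0.2, "delta_pos": [1, -1, 98], "roll": 0}, {"jaw": -1, "delta_pos": [1, -1, 98], "roll": 0}, {"jaw": -1, "delta_pos": [1, -1, 98], "roll": 0}, {"jaw": -1, "delta_pos": [1, -1, 98], "roll": 0}, {"jaw": -1, "delta_pos": [1, -1, 76], "roll": 0}, {"jaw": -1, "delta_pos": [1, -1, 76], "roll": 0}], "grip_force": 70}}

```text
t: 31.22
tool_pos: [0.5779, 0.2522, 0.1053]
tool_rot: [0.998, 0.07, 0.001, 0.0]
wrist_force: [0.9, -2.0, -3.3]
width: 0.0157
finger_force: 68.8
```

```bash
python3 -c "
from h import *
st(); to(W(-.06,.063),.1)"
```

```text
t 31.23 pos [0.5779 0.2522 0.1053] shelf [-0.0583  0.2161] yaw 0.1392 F [ 0.9 -2.  -3.3] w 0.0157 ff 68.8
to mm [ -1.6 153.1   5.4] roll -0.0008
```

>>> {"method": "drive_tool", "body": {"series": [{"jaw": -1, "delta_pos": [0, 20, 0], "roll": 0}, {"jaw": -1, "delta_pos": [0, 45, 0], "roll": 0}, {"jaw": -1, "delta_pos": [0, 70, 0], "roll": 0}, {"jaw": -1, "delta_pos": [-1, 95, 0], "roll": 0}, {"jaw": -1, "delta_pos": [-1, 120, 0], "roll": 0}, {"jaw": -1, "delta_pos": [-1, 140, 0], "roll": 0}, {"jaw": -1, "delta_pos": [-1, 151, 0], "roll": 0}, {"jaw": -1, "delta_pos": [-1, 153, 0], "roll": 0}, {"jaw": -1, "delta_pos": [-1, 153, 0], "roll": 0}]}}

```text
t: 32.35
tool_pos: [0.598, 0.1014, 0.1044]
tool_rot: [0.998, 0.07, 0.001, 0.0]
wrist_force: [5.3, 0.3, -3.4]
width: 0.016
finger_force: 69.0
```

```bash
python3 -c "
from h import *
st()"
```

```text
t 32.35 pos [0.598  0.1014 0.1044] shelf [-0.0595  0.0639] yaw 0.1404 F [ 5.3  0.3 -3.4] w 0.016 ff 69.0
```

>>> {"method": "drive_tool", "body": {"series": [{"jaw": -1, "delta_pos": [0, 1, 10], "roll": 0}, {"jaw": -1, "delta_pos": [0, 1, 20], "roll": 0}, {"jaw": -1, "delta_pos": [0, 2, 23], "roll": 0}, {"jaw": -1, "delta_pos": [0, 3, 23], "roll": 0}, {"jaw": -1, "delta_pos": [0, 3, 23], "roll": 0}]}}

```text
t: 32.98
tool_pos: [0.598, 0.1014, 0.0834]
tool_rot: [0.997, 0.071, 0.001, -0.001]
wrist_force: [-2.0, 4.6, 12.6]
width: 0.0159
finger_force: 70.7
```

```bash
python3 -c "
from h import *
st()"
```

```text
t 32.98 pos [0.598  0.1014 0.0834] shelf [-0.0594  0.0639] yaw 0.1418 F [-2.   4.6 12.6] w 0.0159 ff 70.7
```

>>> {"method": "drive_tool", "body": {"series": [{"jaw": -0.3, "delta_pos": [0, -2, 0], "roll": 0}, {"jaw": -0.3, "delta_pos": [0, -2, 0], "roll": 0}, {"jaw": -0.3, "delta_pos": [0, -2, -20], "roll": 0}, {"jaw": -0.3, "delta_pos": [0, -2, -60], "roll": 0}, {"jaw": 0, "delta_pos": [-30, -2, -115], "roll": 0}, {"jaw": 0, "delta_pos": [-30, -2, -115], "roll": 0}, {"jaw": 0, "delta_pos": [-30, -2, -115], "roll": 0}]}}

```text
t: 33.85
tool_pos: [0.5672, 0.0954, 0.1955]
tool_rot: [0.998, 0.07, -0.001, 0.0]
wrist_force: [-0.1, -0.9, -0.2]
width: 0.0423
finger_force: 0.0
```

```bash
python3 -c "
from h import *
st(); c=cam('wrist'); a=save('wrist','w11.png'); b=save('side','s11.png')
print('pred top',proj(c,np.r_[W(-.06,.064),.110]))
b=cv2.resize(b[145:250,250:390],(560,420),interpolation=cv2.INTER_CUBIC)
v=np.hstack([cv2.resize(a,(400,300)),cv2.resize(b,(400,300))]); cv2.imwrite('pics/fin.png',v[:,:,::-1])
h=cv2.cvtColor(a,cv2.COLOR_RGB2HSV); m=cv2.inRange(h,(0,150,60),(6,255,255))|cv2.inRange(h,(174,150,60),(180,255,255)); N,l,s,ce=cv2.connectedComponentsWithStats(m); print(s[s[:,4]>150])"
```

```text
t 33.85 pos [0.5672 0.0954 0.1955] shelf [-0.0908  0.0623] yaw 0.1392 F [-0.1 -0.9 -0.2] w 0.0423 ff 0.0
pred top [273.39435492 165.87176902]
[[     0      0    560    420 234544]
 [   261    145     25     34    656]]
```

View pics/fin.png

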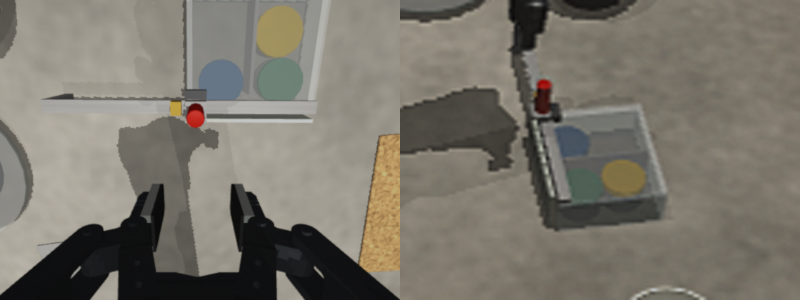

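Gate closed and down: the knob is at (273,166), as predicted for closed and the same as at the start. The stop is to its left, and all three tins are under the board. Handing in.

```bash
python3 -c "
from h import *
print(arm.job_done())"
```

```text
the job is handed in; nothing more can be done
None
```

I slid the three tins that were there (yellow, green and blue; no red tin) fully under the shelf, closed the gate back over its stop and handed the job in at about 34 s; the hand-in gave no verdict.

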